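# Spring a terminal board into the self-centring board vice

### The job

Put the brown terminal board into the tilted board vice, terminals up, ready to be worked on: push one end into a sprung jaw so that the geared jaws open, lower the other end behind the lip of the opposite jaw, and let the springs centre it. Leave it seated in both grooves, about midway across the jaws, and let go of it. Do not force the vice, and leave the other things on the bench alone.

Things in the scene. Friction and masses are not known exactly. Their poses are not given: they have to be found in the camera images.
- terminal_board: Loose workpiece: brown laminate 140 x 60 x 6 mm (x, y, z) with brass terminals, about 0.22 kg, lying terminals up on four 8 mm brass standoffs. Origin: centre at the standoff feet; x along the length, z up. Laminate from z = 8 to 14 mm; standoffs 9 mm across at x = +-32, y = +-23 mm. Side edges, 60 mm apart, are bare: grip there, mid-length. Either end may go in either jaw.
- board_centre (a point): Centre of the board's laminate, 11 mm above its origin. On top, studs reach 19 mm above this point within 28 mm of it lengthwise and 20 mm crosswise; a blue block 14 mm above it near the -x end. The last 12 mm at each end carry nothing on either face.
- board_vice: Grey board vice, fixed to the bench: foot 150 x 84 x 12 mm, a locked knuckle, a tilted head. Origin: centre of the foot's underside; x level, in plan towards the upper jaw; z up. Its jaws (aluminium, black lips, 72 mm wide) face each other along the slope; springs draw them together and a rack and pinion gears them, so that pushing one outwards opens both equally.
- vice_head: Tilted head, fixed, 212 mm long. x runs up the slope (0.45 rad above level) from the lower jaw (at the robot's left) to the upper; y along the jaw grooves; z square to the slope. Origin: on the grooves' middle line, 0.13 m above the bench. The pair of jaws is clamped along x with its middle anywhere up to 12 mm either way of this origin; that is not reported: feel for it or look. Rods lie below z = -25 mm.
- vice_centre (a point): The head's origin again. With the jaw pair in its middle each groove's bottom rests 67 mm from here (134 mm apart, 6 mm less than the board). A jaw slides out 10 mm to a hard stop: 8 N to start, 16 N at the stop; over 40 N is forcing it. The board's other end passes its lip once the jaws are 8 mm out; with the board seated each is 3 mm out. Groove: 7 mm high at its bottom, 16 mm at its mouth.
- upper_rest (a point): Bottom of the upper jaw's groove when the jaw pair is clamped in its middle (a fixed point of the head, 67 mm up the slope from its origin). On both jaws the upper lip reaches 9 mm inboard of the groove's bottom, its top 12.5 mm above the groove's middle line; the lower lip is a ramp that reaches 13 mm inboard, 10 mm below that line. Jaw blocks are 14 mm thick, their tops 13 mm above that line.
- layout_bottle: Small blue squeeze bottle, 42 mm across, 129 mm tall, standing at the back right. Leave alone. Origin under its centre.
- side_cutters: Side cutters with red handles, 52 x 177 x 12 mm, lying at the right. Leave alone.
- try_square: Steel engineer's square, 168 x 96 x 14 mm, lying on the robot's side of the vice. Leave alone.
- tape_measure: Yellow tape measure, 64 x 79 x 32 mm, at the back left. Leave alone.

How it is judged:
By the outcome, as a careful person would: the job done as asked, in the order asked, and still so for the second after the job is handed in, with the robot touching nothing.
It also fails if it takes over 48 s, if anything falls off the work surface, if the arm or the gripper's body presses on something with over 40 N, if the wrist force passes 120 N, or if a joint passes its speed limit or range.

### The arm

A 6-joint arm with a two-finger parallel gripper is mounted at the origin on the work surface; the furniture and walls round the work are solid. World frame = base frame: x ahead of the robot, y to its left, z up, the work surface at z = 0. Lengths are in mm, angles in rad, forces in N, time in s.
With the tool pointing down it reaches from about 275 to 1000 mm from the base axis. Payload 8.4 kg.
Tool frame: the origin (TCP) lies where the fingers leave the gripper's body, on its centre line; the fingertips stand 73 mm ahead of it and the grasp point (between the pads) lies 54 mm ahead of it (grip_point_offset is the distance from the TCP to the grasp point, in mm); z points along the fingers, y is the direction in which the jaws open and shut (so a half turn about z gives the same grasp; the last joint's range is limited). The gripper opens to 85 mm and grips with 20 to 120 N. Pads are 22 mm wide; open, the fingers measure 114 mm over their backs; the gripper's body (76 mm by 85 mm) begins 54 mm behind the grasp point. The pads swing forward as they close: fully open they stand 13 mm farther back than shut.
Start: joints at [1.241, 0.353, 1.633, -0, 1.155, -0.002], TCP at [201.224, 591.724, 303.881] pointing down, gripper open.
Joint ranges: [-2.63, 2.63], [-0.92, 2.1], [0.06, 2.66], [-1.3, 4.44], [0, 2.69], [-3.02, 3.02]. Speed limits (rad/s): [2.22, 2.22, 2.79, 3.14, 3.14, 3.14].

### API

Orientations are given as [roll, pitch, yaw] about the fixed x, y, z axes, in that order (R = Rz(yaw) Ry(pitch) Rx(roll)).
In Python, from rig import sense, grab_frame, sign_off, grip_point_offset gives the robot as it stands. The module is installed in compiled form; this text tells all that it offers.
- The arm moves only by the tool drive_tool, never from a script. Its argument "targets" is one flat list of numbers, 7 for each row, row after row: the shift along the tool's x, y, z in m, then the turn, a rotation vector about the tool's x, y, z in rad, then the opening, from 0 (shut) to 1 (fully open). In form: [tx, ty, tz, wx, wy, wz, grip, tx, ty, tz, wx, wy, wz, grip, ...]. A call has 1 to 12 rows; each row is the pose to reach, as a shift and turn from the pose commanded when the call began, along the tool's axes at that moment; what a row does not reach only later rows make up. A row lasts 1/12 s, in which the tool goes at most 41.7 mm and 7.16 degrees, less where a joint would pass 70% of its speed; a pose out of reach is approached as far as the arm can. A call with a gripper value outside its range is refused whole. The fingers move at their own pace and stop on an object; "force" is the grip in N (left out, the last holds). Time passes only in rows, so rows that repeat a pose let the fingers close. It gives the time, the measured TCP pose, the force and the opening at its end, in the units of the state.
- sense(): the state, without advancing time (a new reading comes with each control period).
- grab_frame(name): name is "scene" or "top"; returns a dict with "color" (420x560x3 uint8, blue, green, red), "vertical_fov" (degrees; the focal length in pixels is half the picture's height over the tangent of half this angle, whatever the lens; pixels are square), "cx", "cy" (the principal point, pixels), "world_from_camera" (4x4, takes a point from camera to world coordinates). Camera axes: x right, y down, z forward; pixel columns grow to the right and rows downward; lengths in mm; the calibration is good to about 2 mm. A picture is of the moment at which its call begins. There is no depth.
- sign_off(): hands the job in, once; it reports no verdict.
The state is a dict: "clock": time; "qpos": joint angles; "qvel": joint speeds; "joint_efforts": joint torques, N m; "eef_pos": TCP position; "tcp_rot": TCP orientation; "contact_force": force on the tool from outside, world axes, zero at the start; "wrist_torque": the same for the moment, N m; "opening": opening from 0.0 (shut) to 1.0 (fully open).
Only numpy, scipy, OpenCV 4.12 (cv2) and the standard library are available. Lean on these libraries where they do the work, as an engineer would, in place of code of your own. Each camera call takes 0.05 s, during which the arm holds its last target. There are 200 camera calls.

## Working session

There is one attempt and no reset: what is moved stays moved. The work goes in short steps, Python scripts to look and compute and a tool call to move; the robot and the scene stay as the last step left them, time stands still between calls to the robot, and variables do not carry over. Pictures are saved under pics/ and viewed, about 8 in all and at most 12, crops included, and the job is handed in when it is done.

Besides the shell and the picture viewer there is one more tool, called after "Request:" as a command line: name --argument value ..., lists and objects as JSON in quotes. drive_tool: Moves the arm, as the interface text tells. Its arguments: {"type":"object","properties":{"targets":{"type":"array"},"force":{"type":"number"}},"required":["targets"]}

```bash
mkdir -p pics; ls; python3 - <<'E'
from rig import *
import cv2,numpy as np
np.set_printoptions(precision=3,suppress=True)
print(sense(), grip_point_offset)
for n in("scene","top"):
    f=grab_frame(n);cv2.imwrite(f"pics/{n}0.png",f["color"]);np.save(n+"_T",f["world_from_camera"]);print(n,f["vertical_fov"],f["cx"],f["cy"],f["world_from_camera"])
E
```

```text
pics
{'clock': 0.0, 'qpos': array([ 1.241,  0.354,  1.634, -0.   ,  1.155, -0.002]), 'qvel': array([-0.   ,  0.   , -0.001,  0.   , -0.001, -0.001]), 'joint_efforts': array([  0.001, -60.526, -34.206,   0.   ,   0.009,  -0.   ]), 'eef_pos': array([201.088, 591.362, 303.174]), 'tcp_rot': array([-3.14 ,  0.   ,  2.814]), 'contact_force': array([0.199, 0.595, 0.287]), 'wrist_torque': array([0.017, 0.   , 0.028]), 'opening': 0.9985298933654568} 53.900000000000006
scene 42.428252528030285 281.51198811770854 211.13769282133427 [[  -0.619   -0.453    0.642 -240.465]
 [  -0.786    0.338   -0.518  527.497]
 [   0.018   -0.825   -0.565  763.091]
 [   0.       0.       0.       1.   ]]
top 46.60422792806169 280.2626423773826 213.1276445542169 [[   0.016   -0.988    0.154  332.345]
 [  -1.      -0.013    0.015  -94.689]
 [  -0.013   -0.154   -0.988 1225.458]
 [   0.       0.       0.       1.   ]]
```

View pics/scene0.png

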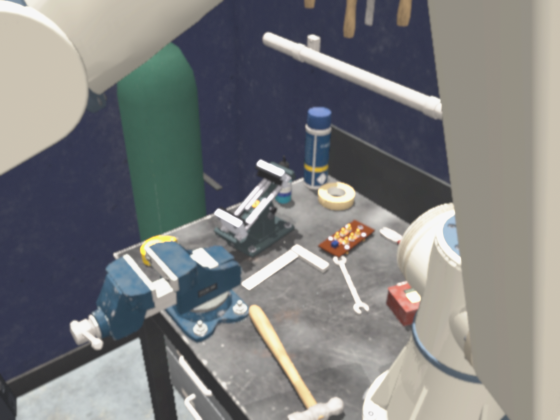

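View pics/top0.png

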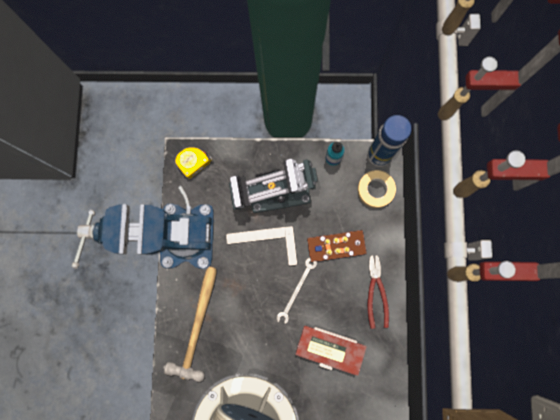

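```bash
python3 - <<'E'
import cv2
a=cv2.imread("pics/top0.png")[145:265,220:380];cv2.imwrite("pics/topc.png",cv2.resize(a,None,fx=5,fy=5,interpolation=cv2.INTER_CUBIC))
a=cv2.imread("pics/scene0.png")[155:265,205:385];cv2.imwrite("pics/scenec.png",cv2.resize(a,None,fx=4.4,fy=4.4,interpolation=cv2.INTER_CUBIC))
E
```

```text
(no output)
```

View pics/topc.png

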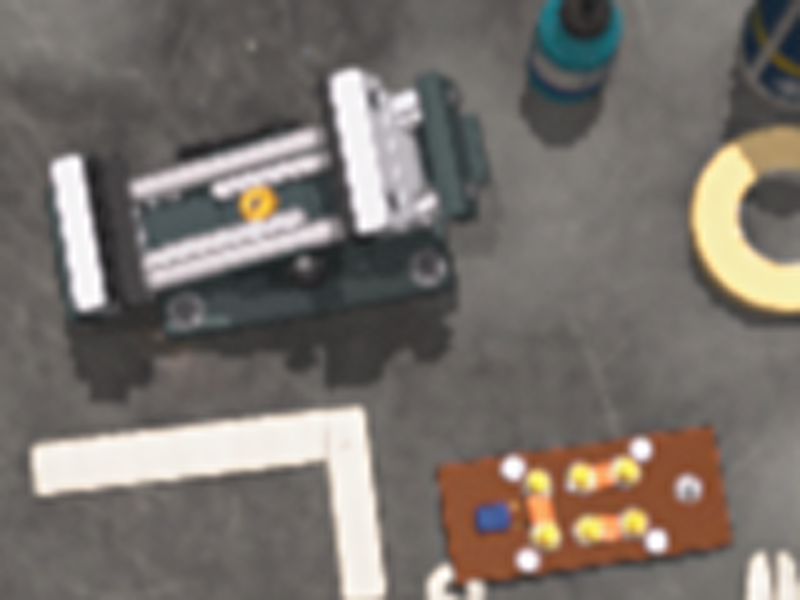

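View pics/scenec.png

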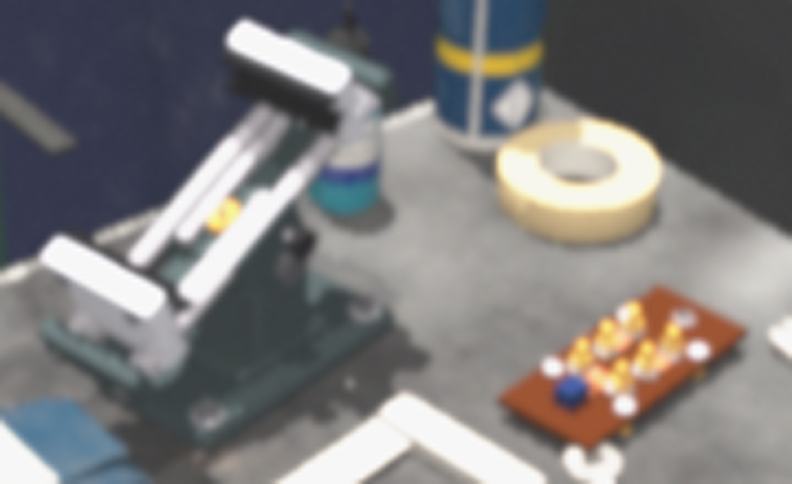

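Top crop: board corners at about (438,467), (715,428), (732,545), (458,583), with the blue end on the left. The vice jaws' white tops run from (52,160) to (104,305) for the lower and (330,74) to (388,226) for the upper. The scene crop shows both, unobstructed. Next I fit the poses from these points.

```bash
cat > h.py <<'E'
import numpy as np
from scipy.spatial.transform import Rotation as R
from scipy.optimize import least_squares
np.set_printoptions(precision=3,suppress=True)
CAM={"scene":(42.428252528,281.512,211.1377),"top":(46.604227928,280.2626,213.1276)}
def proj(n,P):
    fv,cx,cy=CAM[n];T=np.linalg.inv(np.load(f"{n}_T.npy"));f=210/np.tan(np.radians(fv/2))
    p=np.atleast_2d(P)@T[:3,:3].T+T[:3,3];return np.c_[cx+f*p[:,0]/p[:,2],cy+f*p[:,1]/p[:,2]]
def uncrop(uv,k,o): return (np.array(uv,float)+.5)/k-.5+np.array(o)
def headR(yaw): # x up the slope
    return (R.from_euler('z',yaw)*R.from_euler('y',-.45)).as_matrix()
def delta(p,rot,p2,rot2): # both (pos mm, Rotation): tool-frame shift m, rotvec
    return rot.inv().apply(np.array(p2)-p)/1000,(rot.inv()*rot2).as_rotvec()
E
python3 - <<'E'
from h import *
t=lambda a:uncrop(a,5,(220,145)); s=lambda a:uncrop(a,4.4,(205,155))
bt=t([(438,467),(715,428),(732,545),(458,583)]);bs=s([(500,400),(655,288),(746,330),(590,445)])
loc=np.array([(-70,30,14),(70,30,14),(70,-30,14),(-70,-30,14)])
fb=lambda q:loc@R.from_euler('z',q[2]).as_matrix().T+[q[0],q[1],0]
for w in((1,1),(1,0),(0,1)):
    r=least_squares(lambda q:np.r_[w[0]*(proj("top",fb(q))-bt).ravel(),w[1]*(proj("scene",fb(q))-bs).ravel()],[450,-250,-1.5]);print("board",w,r.x,r.fun.round(1))
vt=t([(80,155),(104,305),(52,160),(77,310),(330,74),(360,233),(362,68),(388,226)])
vs=s([(62,237),(165,293),(44,255),(150,315),(228,42),(333,92),(248,20),(350,72)])
def fv(q): # x,y,yaw,shift s, c
    X=67+q[4];l=np.array([(sg*(X+o)+q[3],y,13) for sg in(-1,1) for o in(0,14) for y in(36,-36)])
    return l@headR(q[2]).T+[q[0],q[1],130]
for w in((1,1),(1,0),(0,1)):
    r=least_squares(lambda q:np.r_[w[0]*(proj("top",fv(q))-vt).ravel(),w[1]*(proj("scene",fv(q))-vs).ravel(),q[3]*.02],[500,-60,-1.4,0,0]);q=r.x
    print("vice",w,q,"mid",headR(q[2])[:,0]*q[3]+[q[0],q[1],130]);print(r.fun.round(1))
E
```

```text
board (1, 1) [ 440.002 -216.478   -1.406] [-0.6  0.5 -0.6 -0.1  0.2  0.3 -0.8  1.2 -0.8 -1.4  0.6 -1.8  0.7 -1.2
 -0.1  0. ]
board (1, 0) [ 441.17  -217.649   -1.417] [-0.1 -0.3  0.  -0.3  0.6  0.2 -0.5  0.4 -0.  -0.   0.  -0.   0.  -0.
 -0.  -0. ]
board (0, 1) [ 437.401 -213.657   -1.394] [-0.   0.  -0.   0.  -0.   0.  -0.   0.  -0.8 -0.1  0.2 -1.   0.4 -0.4
  0.2  1.2]
vice (1, 1) [573.583 -52.845  -1.379 -11.516  -0.03 ] mid [571.609 -42.664 124.991]
[ 0.   0.   0.2 -0.3  0.6  0.6  0.5  0.1  0.5  0.9  0.2  0.2 -0.4  0.4
  0.3  0.  -0.6 -0.4  0.1 -0.1 -0.6  0.3 -0.7 -0.1 -0.3 -0.1  0.3 -0.3
 -1.   0.5  0.2 -0.4 -0.2]
vice (1, 0) [567.839 -31.958  -1.379  12.036  -0.391] mid [569.902 -42.597 135.235]
[-0.3 -0.3 -0.1 -0.3  0.2  0.2  0.2  0.1  0.3  0.5  0.1  0.  -0.5 -0.1
  0.2 -0.1 -0.  -0.   0.  -0.  -0.  -0.  -0.  -0.   0.  -0.   0.  -0.
 -0.  -0.   0.  -0.   0.2]
vice (0, 1) [579.375 -64.517  -1.381 -20.371   0.172] mid [575.91  -46.504 121.139]
[ 0.  -0.   0.  -0.   0.  -0.   0.  -0.   0.  -0.   0.  -0.   0.  -0.
  0.  -0.  -0.1 -0.4  0.3 -0.1 -0.1  0.3 -0.4 -0.1  0.1  0.1  0.5 -0.2
 -0.6  0.7  0.4 -0.2 -0.4]
```

```bash
python3 - <<'E'
from h import *
import h
t=lambda a:uncrop(a,5,(220,145)); s=lambda a:uncrop(a,4.4,(205,155))
bt=t([(438,467),(715,428),(732,545),(458,583)]);bs=s([(500,400),(655,288),(746,330),(590,445)])
loc=np.array([(-70,30,14),(70,30,14),(70,-30,14),(-70,-30,14)])
vt=t([(80,155),(104,305),(52,160),(77,310),(330,74),(360,233),(362,68),(388,226)])
vs=s([(62,237),(165,293),(44,255),(150,315),(228,42),(333,92),(248,20),(350,72)])
fb=lambda q:loc@R.from_euler('z',q[2]).as_matrix().T+[q[0],q[1],0]
def fv(q):
    X=67+q[4];l=np.array([(sg*(X+o)+q[3],y,13) for sg in(-1,1) for o in(0,14) for y in(36,-36)])
    return l@headR(q[2]).T+[q[0],q[1],130]
T={n:np.load(n+"_T.npy") for n in CAM}
def pj(n,P,e):
    fvv,cx,cy=CAM[n];M=np.linalg.inv(T[n]);f=210/np.tan(np.radians(fvv/2))
    p=(P@M[:3,:3].T+M[:3,3]+e[:3])@R.from_rotvec(e[3:]/1000).as_matrix().T
    return np.c_[cx+f*p[:,0]/p[:,2],cy+f*p[:,1]/p[:,2]]
def res(q):
    b,v,e1,e2=q[:3],q[3:8],q[8:14],q[14:20]
    return np.r_[(pj("top",fb(b),e1)-bt).ravel()/.4,(pj("scene",fb(b),e2)-bs).ravel()/.4,(pj("top",fv(v),e1)-vt).ravel()/.4,(pj("scene",fv(v),e2)-vs).ravel()/.4,e1/2,e2/2,v[3]/7,v[4]/1]
r=least_squares(res,np.r_[440,-216,-1.4,572,-45,-1.38,0,0,np.zeros(12)]);q=r.x
C=np.sqrt(np.diag(np.linalg.inv(r.jac.T@r.jac)));print(q[:8],C[:8]);print(q[8:])
print("mid",headR(q[5])[:,0]*q[6]+[q[3],q[4],130]);print((r.fun[:48]*.4).round(1))
E
```

```text
[ 442.693 -219.723   -1.407  572.435  -44.901   -1.379   -0.773   -0.086] [2.335 2.354 0.005 2.345 2.9   0.004 2.2   0.256]
[-0.861  0.437  0.003 -0.686 -0.977  0.816  0.348  1.773  2.28  -2.592
 -0.545 -0.053]
mid [572.303 -44.218 129.664]
[-0.2 -0.1 -0.2 -0.6  0.6 -0.2 -0.4  0.6 -0.8 -0.4  0.6 -0.6  0.5 -0.1
 -0.1  1.  -0.3 -0.2 -0.1 -0.4  0.3  0.3  0.2 -0.   0.3  0.6  0.1 -0.
 -0.5  0.1  0.2 -0.2 -0.2 -0.4  0.4 -0.1 -0.3  0.3 -0.4 -0.1  0.   0.1
  0.5 -0.2 -0.7  0.6  0.5 -0.3]
```

```bash
python3 - <<'E'
from h import *
p0=[201.2,591.7,303.9];r0=R.from_euler('xyz',[np.pi,0,2.814])
r1=R.from_euler('z',-1.407)*R.from_euler('y',np.pi)
for z in(303.9,120):print(delta(p0,r0,[442,-218,z],r1))
E
```

```text
(array([-0.489, -0.689, -0.   ]), array([ 0.   , -0.   ,  1.079]))
(array([-0.489, -0.689,  0.184]), array([ 0.   , -0.   ,  1.079]))
```

Request:
drive_tool --targets '[-0.489, -0.689, 0, 0, 0, 1.079, 1, -0.489, -0.689, 0, 0, 0, 1.079, 1, -0.489, -0.689, 0, 0, 0, 1.079, 1, -0.489, -0.689, 0, 0, 0, 1.079, 1, -0.489, -0.689, 0, 0, 0, 1.079, 1, -0.489, -0.689, 0, 0, 0, 1.079, 1, -0.489, -0.689, 0, 0, 0, 1.079, 1, -0.489, -0.689, 0, 0, 0, 1.079, 1, -0.489, -0.689, 0, 0, 0, 1.079, 1, -0.489, -0.689, 0, 0, 0, 1.079, 1, -0.489, -0.689, 0, 0, 0, 1.079, 1, -0.489, -0.689, 0, 0, 0, 1.079, 1]'

```text
clock: 1.1
eef_pos: [343.7, 110.6, 304.0]
tcp_rot: [3.141, -0.0, 1.735]
contact_force: [1.2, 0.2, -0.3]
opening: 0.999
```

Request:
drive_tool --targets '[-0.34, 0.043, 0.134, 0, 0, 0, 0.85, -0.34, 0.043, 0.134, 0, 0, 0, 0.85, -0.34, 0.043, 0.134, 0, 0, 0, 0.85, -0.34, 0.043, 0.134, 0, 0, 0, 0.85, -0.34, 0.043, 0.134, 0, 0, 0, 0.85, -0.34, 0.043, 0.134, 0, 0, 0, 0.85, -0.34, 0.043, 0.134, 0, 0, 0, 0.85, -0.34, 0.043, 0.134, 0, 0, 0, 0.85, -0.34, 0.043, 0.134, 0, 0, 0, 0.85, -0.34, 0.043, 0.134, 0, 0, 0, 0.85, -0.34, 0.043, 0.134, 0, 0, 0, 0.85, -0.34, 0.043, 0.134, 0, 0, 0, 0.85]'

```text
clock: 2.1
eef_pos: [441.2, -215.5, 169.6]
tcp_rot: [-3.14, -0.001, 1.734]
contact_force: [0.7, 0.5, 0.6]
opening: 0.847
```

```bash
python3 - <<'E'
from rig import *
from h import *
import cv2
s=sense();print(s["eef_pos"],s["tcp_rot"],s["opening"],s["contact_force"],s["qpos"])
f=grab_frame("top")["color"][195:295,280:410]; g=grab_frame("scene")["color"][170:270,290:420]
cv2.imwrite("pics/c1.png",np.vstack([cv2.resize(x,None,fx=3,fy=3,interpolation=cv2.INTER_CUBIC) for x in(f,g)]))
E
```

```text
[ 441.194 -215.48   169.551] [-3.14  -0.001  1.734] 0.8469760561169528 [0.669 0.477 0.586] [-0.457  0.33   2.028  0.     0.784 -0.621]
```

View pics/c1.png

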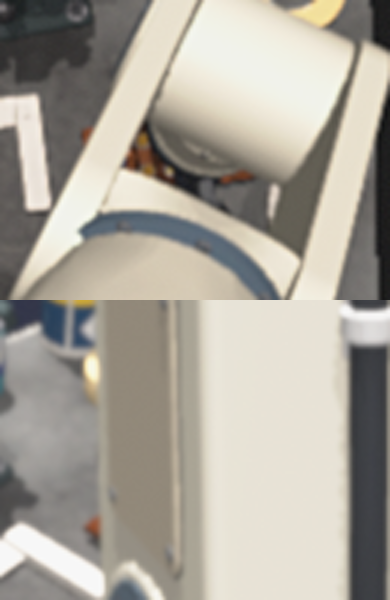

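The arm hides the board from both cameras, so I descend on the estimate and feel for contact.

Request:
drive_tool --targets '[-0.003, 0.001, 0.02, 0, 0, 0, 0.85, -0.003, 0.001, 0.04, 0, 0, 0, 0.85, -0.003, 0.001, 0.06, 0, 0, 0, 0.85, -0.003, 0.001, 0.075, 0, 0, 0, 0.85, -0.003, 0.001, 0.082, 0, 0, 0, 0.85, -0.003, 0.001, 0.085, 0, 0, 0, 0.85, -0.003, 0.001, 0.087, 0, 0, 0, 0.85, -0.003, 0.001, 0.089, 0, 0, 0, 0.85, -0.003, 0.001, 0.091, 0, 0, 0, 0.85, -0.003, 0.001, 0.091, 0, 0, 0, 0.85]'

```text
clock: 3.03
eef_pos: [443.6, -218.8, 79.3]
tcp_rot: [3.141, 0.001, 1.735]
contact_force: [0.0, -0.1, -0.1]
opening: 0.849
```

Request:
drive_tool --targets '[0, 0, 0.001, 0, 0, 0, 0.85, 0, 0, 0.002, 0, 0, 0, 0.85, 0, 0, 0.003, 0, 0, 0, 0.85, 0, 0, 0.004, 0, 0, 0, 0.85, 0, 0, 0.005, 0, 0, 0, 0.85, 0, 0, 0.005, 0, 0, 0, 0.85]'

```text
clock: 3.53
eef_pos: [443.2, -218.7, 73.7]
tcp_rot: [-3.141, -0.0, 1.735]
contact_force: [0.2, -0.4, -0.9]
opening: 0.85
```

Request:
drive_tool --targets '[0, 0, 0.001, 0, 0, 0, 0.85, 0, 0, 0.002, 0, 0, 0, 0.85, 0, 0, 0.002, 0, 0, 0, 0.85]'

```text
clock: 3.78
eef_pos: [443.2, -218.6, 71.7]
tcp_rot: [-3.141, -0.0, 1.735]
contact_force: [0.3, -0.5, -0.7]
opening: 0.846
```

Request:
drive_tool --targets '[0, 0, 0.001, 0, 0, 0, 0.85, 0, 0, 0.002, 0, 0, 0, 0.85, 0, 0, 0.002, 0, 0, 0, 0.85]'

```text
clock: 4.03
eef_pos: [443.3, -218.7, 69.7]
tcp_rot: [-3.141, -0.0, 1.735]
contact_force: [-0.4, 0.6, 0.2]
opening: 0.851
```

Request:
drive_tool --targets '[0, 0, 0, 0, 0, 0, 0.6, 0, 0, 0, 0, 0, 0, 0.6, 0, 0, 0, 0, 0, 0, 0.6, 0, 0, 0, 0, 0, 0, 0.6, 0, 0, 0, 0, 0, 0, 0.6, 0, 0, 0, 0, 0, 0, 0.6]' --force 70

```text
clock: 4.53
eef_pos: [443.1, -218.6, 70.4]
tcp_rot: [-3.141, -0.0, 1.735]
contact_force: [-2.2, 0.6, 9.9]
opening: 0.672
```

Request:
drive_tool --targets '[0, 0, -0.002, 0, 0, 0, 0.6, 0, 0, -0.005, 0, 0, 0, 0.6, 0, 0, -0.01, 0, 0, 0, 0.6, 0, 0, -0.02, 0, 0, 0, 0.6, 0, 0, -0.04, 0, 0, 0, 0.6, 0, 0, -0.065, 0, 0, 0, 0.6, 0, 0, -0.09, 0, 0, 0, 0.6, 0, 0, -0.115, 0, 0, 0, 0.6, 0, 0, -0.13, 0, 0, 0, 0.6, 0, 0, -0.13, 0, 0, 0, 0.6, 0, 0, -0.13, 0, 0, 0, 0.6]' --force 90

```text
clock: 5.45
eef_pos: [443.6, -218.8, 200.8]
tcp_rot: [3.14, 0.001, 1.735]
contact_force: [-0.1, 0.4, -4.2]
opening: 0.667
```

```bash
cat >> h.py <<'E'
M=np.array([572.3,-44.2,129.7]);YAW=-1.379;D=59.
def tool(X,Z,d,Y=0,L=70.): # upper end of board at head (X,Y,Z) from pair middle, tilt d less than slope
    H=R.from_matrix(headR(YAW));rb=H*R.from_euler('y',d);rt=rb*R.from_euler('y',np.pi)
    c=M+H.apply([X,Y,Z])+rb.apply([-L,0,0]);return c+rb.apply([0,0,D]),rt
E
python3 - <<'E'
from h import *
from rig import sense
s=sense();p=s["eef_pos"];r=R.from_euler('xyz',s["tcp_rot"])
for a in((45,60,.17),(45,30,.17),(45,0,.17),(80,0,.17)):
    q=tool(*a);print(a,q[0],q[1].as_euler('xyz'),*delta(p,r,*q))
print(sense()["qpos"])
E
```

```text
(45, 60, 0.17) [559.117  23.689 240.658] [3.142 0.28  1.763] [ 0.22   0.154 -0.04 ] [-0.002 -0.279 -0.028]
(45, 30, 0.17) [561.605  10.879 213.644] [3.142 0.28  1.763] [ 0.207  0.154 -0.013] [-0.002 -0.279 -0.028]
(45, 0, 0.17) [564.092  -1.931 186.631] [3.142 0.28  1.763] [0.194 0.154 0.014] [-0.002 -0.279 -0.028]
(80, 0, 0.17) [570.1   -32.869 201.855] [3.142 0.28  1.763] [ 0.163  0.155 -0.001] [-0.002 -0.279 -0.028]
[-0.461  0.284  2.002  0.     0.853 -0.625]
```

Request:
drive_tool --targets '[0, 0, -0.035, 0, 0, 0, 0.6, 0, 0, -0.07, 0, 0, 0, 0.6, 0, 0, -0.1, 0, 0, 0, 0.6, 0.02, 0.014, -0.11, 0, 0, 0, 0.6, 0.05, 0.035, -0.11, 0, 0, 0, 0.6, 0.08, 0.056, -0.11, 0, -0.05, 0, 0.6, 0.11, 0.077, -0.11, 0, -0.1, -0.01, 0.6, 0.14, 0.098, -0.11, 0, -0.15, -0.02, 0.6, 0.17, 0.119, -0.11, -0.002, -0.2, -0.028, 0.6, 0.2, 0.14, -0.11, -0.002, -0.25, -0.028, 0.6, 0.22, 0.154, -0.11, -0.002, -0.279, -0.028, 0.6, 0.22, 0.154, -0.11, -0.002, -0.279, -0.028, 0.6]'

```text
clock: 6.45
eef_pos: [560.5, 28.1, 307.7]
tcp_rot: [-3.138, 0.279, 1.768]
contact_force: [-0.7, 0.2, -2.5]
opening: 0.666
```

```bash
python3 - <<'E'
from h import *
from rig import sense
s=sense();p=s["eef_pos"];r=R.from_euler('xyz',s["tcp_rot"]);print(p,s["tcp_rot"],s["contact_force"],s["opening"])
for a in((45,60,.17),(45,25,.17)):
    q=tool(*a);print(a,*delta(p,r,*q))
E
```

```text
[560.544  28.136 307.67 ] [-3.138  0.279  1.768] [-0.738  0.173 -2.453] 0.6659402457153382
(45, 60, 0.17) [ 0.015 -0.002  0.066] [-0.002 -0.001  0.006]
(45, 25, 0.17) [ 0.009 -0.002  0.1  ] [-0.002 -0.001  0.006]
```

Request:
drive_tool --targets '[0.005, -0.002, 0.025, 0, 0, 0, 0.6, 0.01, -0.002, 0.05, 0, 0, 0, 0.6, 0.012, -0.002, 0.07, 0, 0, 0, 0.6, 0.009, -0.002, 0.085, 0, 0, 0, 0.6, 0.009, -0.002, 0.095, 0, 0, 0, 0.6, 0.009, -0.002, 0.1, 0, 0, 0, 0.6, 0.009, -0.002, 0.1, 0, 0, 0, 0.6, 0.009, -0.002, 0.1, 0, 0, 0, 0.6]'

```text
clock: 7.12
eef_pos: [560.8, 4.4, 211.3]
tcp_rot: [-3.139, 0.279, 1.763]
contact_force: [-0.1, 0.5, -2.7]
opening: 0.669
```

```bash
python3 - <<'E'
from h import *
from rig import sense,grab_frame
import cv2
s=sense();p=s["eef_pos"];r=R.from_euler('xyz',s["tcp_rot"]);print(p,s["tcp_rot"],s["contact_force"],s["opening"])
print(*delta(p,r,*tool(45,0,.17)))
f=grab_frame("top")["color"][150:240,210:350]; g=grab_frame("scene")["color"][150:240,200:340]
cv2.imwrite("pics/c2.png",np.vstack([cv2.resize(x,None,fx=3.3,fy=3.3,interpolation=cv2.INTER_CUBIC) for x in(f,g)]))
E
```

```text
[560.845   4.362 211.314] [-3.139  0.279  1.763] [-0.108  0.516 -2.697] 0.6690241814308494
[0.    0.002 0.026] [-0.002 -0.001  0.   ]
```

View pics/c2.png

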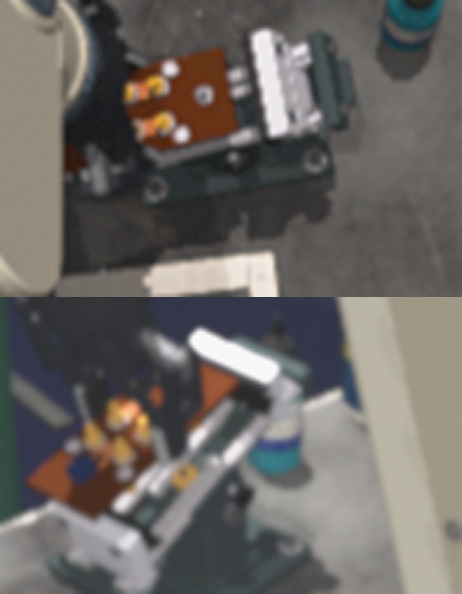

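```bash
python3 - <<'E'
from h import *
p=np.array([560.845,4.362,211.314]);r=R.from_euler('xyz',[-3.139,.279,1.763])
rb=r*R.from_euler('y',-np.pi)
pts=p+rb.apply([(x,y,3-D) for x,y in((70,30),(70,-30),(-70,30),(-70,-30))])
H=headR(YAW);jp=M+np.array([(sg*67,y,13) for sg in(-1,1) for y in(36,-36)])@H.T
for n,o in(("top",(210,150)),("scene",(200,150))):
    u=lambda P:((proj(n,P)-o+.5)*3.3-.5+(np.array([0,297]) if n=="scene" else 0)).round(0)
    print(n,u(pts).tolist(),u(jp).tolist())
E
python3 -c "
import cv2
a=cv2.imread('pics/c2.png');a=a[300:594,0:320];cv2.imwrite('pics/c3.png',cv2.resize(a,None,fx=2,fy=2,interpolation=cv2.INTER_CUBIC))"
```

```text
top [[225.0, 47.0], [240.0, 133.0], [34.0, 95.0], [48.0, 179.0]] [[87.0, 83.0], [104.0, 182.0], [255.0, 32.0], [274.0, 135.0]]
scene [[174.0, 345.0], [242.0, 376.0], [28.0, 477.0], [95.0, 513.0]] [[62.0, 483.0], [142.0, 525.0], [188.0, 337.0], [268.0, 374.0]]
```

View pics/c3.png

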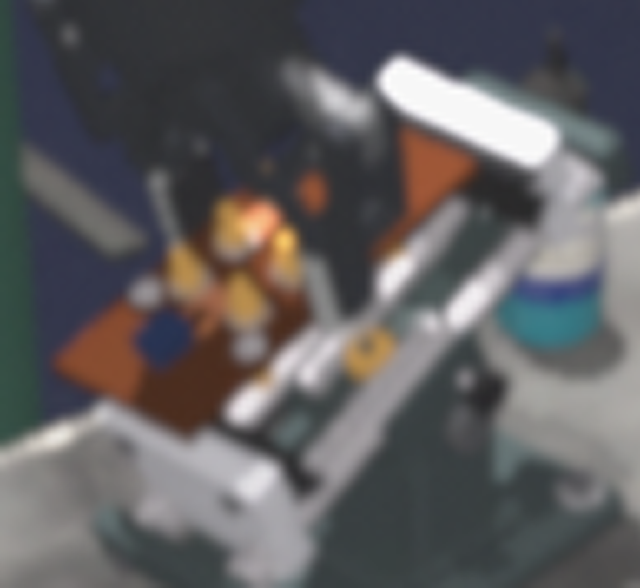

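Both views agree with the predictions to about 1 mm, relative to the jaws: board end corner (228,47) in top and (240,382) in scene, jaw edge (252,32) and (190,344). I lower it to groove height and push in.

Request:
drive_tool --targets '[0, 0.001, 0.008, 0, 0, 0, 0.6, 0, 0.002, 0.016, 0, 0, 0, 0.6, 0, 0.002, 0.022, 0, 0, 0, 0.6, 0, 0.002, 0.026, 0, 0, 0, 0.6, 0, 0.002, 0.026, 0, 0, 0, 0.6, 0, 0.002, 0.026, 0, 0, 0, 0.6]'

```text
clock: 7.72
eef_pos: [564.1, -2.9, 185.8]
tcp_rot: [-3.139, 0.28, 1.764]
contact_force: [2.4, -5.2, -4.5]
opening: 0.673
```

Request:
drive_tool --targets '[-0.003, 0, -0.0005, 0, 0, 0, 0.6, -0.006, 0, -0.001, 0, 0, 0, 0.6, -0.009, 0, -0.0015, 0, 0, 0, 0.6, -0.012, 0, -0.002, 0, 0, 0, 0.6, -0.015, 0, -0.0025, 0, 0, 0, 0.6, -0.015, 0, -0.0025, 0, 0, 0, 0.6, -0.015, 0, -0.0025, 0, 0, 0, 0.6]'

```text
clock: 8.3
eef_pos: [566.8, -15.7, 193.0]
tcp_rot: [-3.14, 0.279, 1.763]
contact_force: [-0.0, -0.8, -2.5]
opening: 0.667
```

```bash
cat > st.py <<'E'
from h import *
from rig import sense
s=sense();p=s["eef_pos"];r=R.from_euler('xyz',s["tcp_rot"]);H=R.from_matrix(headR(YAW))
rb=r*R.from_euler('y',-np.pi);c=p+rb.apply([0,0,-D])
h=lambda P:H.inv().apply(P-M)
print("t",round(s["clock"],2),"up",h(c+rb.apply([70,0,0])),"lo",h(c+rb.apply([-70,0,0])),"ctr",h(c),"tilt",(H.inv()*rb).as_euler('xyz'),"F_head",H.inv().apply(s["contact_force"]),"tq",s["wrist_torque"],"op",s["opening"])
E
python3 st.py
```

```text
t 8.3 up [60.336 -0.088 -0.486] lo [-77.621  -0.112  23.346] ctr [-8.642 -0.1   11.43 ] tilt [-0.002  0.171  0.   ] F_head [-0.417 -0.182 -2.556] tq [0.279 0.071 0.029] op 0.66741219652326
```

Request:
drive_tool --targets '[-0.001, 0, -0.0002, 0, 0, 0, 0.6, -0.002, 0, -0.0004, 0, 0, 0, 0.6, -0.003, 0, -0.0005, 0, 0, 0, 0.6, -0.004, 0, -0.0007, 0, 0, 0, 0.6, -0.004, 0, -0.0007, 0, 0, 0, 0.6]'

```text
clock: 8.72
eef_pos: [567.5, -19.3, 194.7]
tcp_rot: [-3.14, 0.279, 1.763]
contact_force: [-0.1, 0.8, -2.7]
opening: 0.664
```

Request:
drive_tool --targets '[-0.001, 0, -0.0002, 0, 0, 0, 0.6, -0.002, 0, -0.0004, 0, 0, 0, 0.6, -0.003, 0, -0.0005, 0, 0, 0, 0.6, -0.003, 0, -0.0005, 0, 0, 0, 0.6]'

```text
clock: 9.05
eef_pos: [567.7, -20.9, 195.4]
tcp_rot: [-3.14, 0.277, 1.763]
contact_force: [-0.6, 7.7, -4.8]
opening: 0.666
```

```bash
python3 st.py
```

```text
t 9.05 up [65.943 -0.17  -0.645] lo [-71.964  -0.212  23.475] ctr [-3.011 -0.191 11.415] tilt [-0.002  0.173  0.   ] F_head [-8.981  0.883 -0.964] tq [1.614 0.285 0.059] op 0.6661787375875047
```

Request:
drive_tool --targets '[-0.001, 0, -0.0002, 0, 0, 0, 0.6, -0.002, 0, -0.0004, 0, 0, 0, 0.6, -0.003, 0, -0.0005, 0, 0, 0, 0.6, -0.004, 0, -0.0007, 0, 0, 0, 0.6, -0.005, 0, -0.0009, 0, 0, 0, 0.6, -0.005, 0, -0.0009, 0, 0, 0, 0.6]'

```text
clock: 9.55
eef_pos: [568.4, -24.8, 197.4]
tcp_rot: [-3.14, 0.276, 1.763]
contact_force: [-1.0, 11.8, -6.1]
opening: 0.669
```

```bash
python3 st.py
```

```text
t 9.55 up [70.331 -0.174 -0.627] lo [-67.551  -0.201  23.635] ctr [ 1.39  -0.188 11.504] tilt [-0.002  0.174  0.   ] F_head [-13.24    1.216  -0.393] tq [2.125 0.284 0.178] op 0.6686269940851548
```

Request:
drive_tool --targets '[-0.001, 0, -0.0002, 0, 0, 0, 0.6, -0.002, 0, -0.0004, 0, 0, 0, 0.6, -0.003, 0, -0.0005, 0, 0, 0, 0.6, -0.003, 0, -0.0005, 0, 0, 0, 0.6]'

```text
clock: 9.88
eef_pos: [568.9, -27.1, 198.6]
tcp_rot: [-3.14, 0.275, 1.763]
contact_force: [-1.7, 12.1, -6.6]
opening: 0.665
```

```bash
python3 st.py
```

```text
t 9.88 up [72.956 -0.185 -0.659] lo [-64.912  -0.212  23.68 ] ctr [ 4.022 -0.198 11.51 ] tilt [-0.002  0.175  0.   ] F_head [-13.84    0.633  -0.595] tq [2.427 0.365 0.258] op 0.6652411830471749
```

Request:
drive_tool --targets '[-0.001, 0, -0.0002, 0, 0, 0, 0.6, -0.0015, 0, -0.0003, 0, 0, 0, 0.6, -0.0015, 0, -0.0003, 0, 0, 0, 0.6]'

```text
clock: 10.13
eef_pos: [569.1, -28.2, 199.2]
tcp_rot: [-3.14, 0.275, 1.763]
contact_force: [-0.8, 15.0, -7.2]
opening: 0.664
```

```bash
python3 st.py; python3 - <<'E'
from rig import grab_frame
import cv2,numpy as np
f=grab_frame("top")["color"][150:225,210:330]; g=grab_frame("scene")["color"][150:235,205:325]
cv2.imwrite("pics/c4.png",np.vstack([cv2.resize(x,None,fx=4,fy=3.7,interpolation=cv2.INTER_CUBIC) for x in(f,g)]))
E
```

```text
t 10.13 up [74.216 -0.191 -0.624] lo [-63.644  -0.219  23.76 ] ctr [ 5.286 -0.205 11.568] tilt [-0.002  0.175  0.   ] F_head [-16.487   2.048  -0.022] tq [2.619 0.31  0.193] op 0.6644813317136331
```

View pics/c4.png

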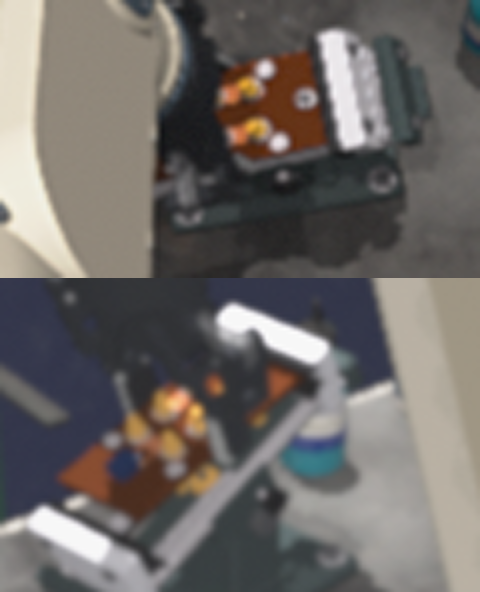

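```bash
python3 - <<'E'
from h import *
# pivot about upper end, from commanded tilt .17
p,r=tool(75,0,.17)
for d in(.14,.11,.08,.05,.02,0): print(d,*delta(p,r,*tool(75,0,d)))
E
```

```text
0.14 [0.002 0.    0.002] [ 0.   -0.03  0.  ]
0.11 [0.003 0.    0.004] [ 0.   -0.06  0.  ]
0.08 [0.005 0.    0.007] [-0.   -0.09  0.  ]
0.05 [0.007 0.    0.009] [-0.   -0.12  0.  ]
0.02 [0.008 0.    0.011] [ 0.   -0.15  0.  ]
0 [ 0.009 -0.     0.013] [-0.   -0.17  0.  ]
```

Request:
drive_tool --targets '[0.0012, 0, 0.0014, 0, -0.02, 0, 0.6, 0.0023, 0, 0.0028, 0, -0.04, 0, 0.6, 0.0034, 0, 0.0043, 0, -0.06, 0, 0.6, 0.0042, 0, 0.0054, 0, -0.075, 0, 0.6, 0.005, 0, 0.0065, 0, -0.09, 0, 0.6, 0.005, 0, 0.0065, 0, -0.09, 0, 0.6]'

```text
clock: 10.73
eef_pos: [568.4, -25.1, 191.1]
tcp_rot: [-3.14, 0.366, 1.764]
contact_force: [-1.5, 13.4, -7.0]
opening: 0.67
```

```bash
python3 st.py
```

```text
t 10.73 up [73.932 -0.154 -0.898] lo [-65.573  -0.314  10.87 ] ctr [ 4.18  -0.234  4.986] tilt [-0.002  0.084  0.001] F_head [-15.105   1.052  -0.463] tq [2.542 0.448 0.1  ] op 0.6699866167358052
```

Request:
drive_tool --targets '[0.0012, 0, 0.0014, 0, -0.02, 0, 0.6, 0.0023, 0, 0.0028, 0, -0.04, 0, 0.6, 0.0023, 0, 0.0028, 0, -0.04, 0, 0.6]'

```text
clock: 10.98
eef_pos: [568.2, -24.0, 187.5]
tcp_rot: [-3.14, 0.406, 1.764]
contact_force: [-0.7, 12.7, -7.8]
opening: 0.666
```

```bash
python3 st.py
```

```text
t 10.98 up [73.911 -0.134 -0.958] lo [-65.954  -0.311   5.199] ctr [ 3.979 -0.223  2.121] tilt [-0.001  0.044  0.001] F_head [-14.705   1.779  -1.522] tq [2.555 0.503 0.093] op 0.6661962664408796
```

Request:
drive_tool --targets '[0.0012, 0, 0.0014, 0, -0.02, 0, 0.6, 0.0023, 0, 0.0028, 0, -0.04, 0, 0.6, 0.0023, 0, 0.0028, 0, -0.04, 0, 0.6]'

```text
clock: 11.23
eef_pos: [568.0, -23.0, 184.0]
tcp_rot: [-3.14, 0.446, 1.764]
contact_force: [-2.3, 13.2, -8.0]
opening: 0.669
```

```bash
python3 st.py
```

```text
t 11.23 up [73.895 -0.125 -0.987] lo [-66.104  -0.315  -0.409] ctr [ 3.896 -0.22  -0.698] tilt [-0.001  0.004  0.001] F_head [-15.521   0.301  -1.346] tq [2.527 0.507 0.057] op 0.6689001439148615
```

Request:
drive_tool --targets '[0.001, 0, 0, 0, 0, 0, 0.6, 0.002, 0, 0, 0, 0, 0, 0.6, 0.003, 0, 0, 0, 0, 0, 0.6, 0.004, 0, 0, 0, 0, 0, 0.6, 0.004, 0, 0, 0, 0, 0, 0.6]'

```text
clock: 11.65
eef_pos: [567.5, -19.9, 182.8]
tcp_rot: [-3.14, 0.445, 1.764]
contact_force: [-2.6, 11.7, -7.1]
opening: 0.668
```

```bash
python3 st.py
```

```text
t 11.65 up [70.541 -0.108 -0.76 ] lo [-69.457  -0.23   -0.114] ctr [ 0.542 -0.169 -0.437] tilt [-0.001  0.005  0.001] F_head [-13.873  -0.313  -1.167] tq [2.334 0.484 0.118] op 0.6676880481667465
```

Request:
drive_tool --targets '[0.001, 0, 0, 0, 0, 0, 0.6, 0.002, 0, 0, 0, 0, 0, 0.6, 0.003, 0, 0, 0, 0, 0, 0.6, 0.003, 0, 0, 0, 0, 0, 0.6]'

```text
clock: 11.98
eef_pos: [567.1, -17.8, 181.8]
tcp_rot: [-3.14, 0.447, 1.764]
contact_force: [-0.9, 8.7, -5.7]
opening: 0.671
```

```bash
python3 st.py
```

```text
t 11.98 up [68.264 -0.102 -0.622] lo [-71.735  -0.237  -0.138] ctr [-1.735 -0.169 -0.38 ] tilt [-0.001  0.003  0.001] F_head [-10.313   0.733  -1.388] tq [ 1.728  0.332 -0.012] op 0.6705795227900744
```

Request:
drive_tool --targets '[0.0005, 0, 0, 0, 0, 0, 0.6, 0.001, 0, 0, 0, 0, 0, 0.6, 0.001, 0, 0, 0, 0, 0, 0.6]'

```text
clock: 12.23
eef_pos: [567.1, -17.8, 181.8]
tcp_rot: [-3.139, 0.448, 1.764]
contact_force: [0.0, 5.4, -5.7]
opening: 0.667
```

```bash
python3 st.py
```

```text
t 12.23 up [68.257 -0.096 -0.534] lo [-71.742  -0.238  -0.255] ctr [-1.743 -0.167 -0.394] tilt [-0.002  0.002  0.001] F_head [-7.265  1.061 -2.814] tq [1.378 0.263 0.032] op 0.6670915638966194
```

Request:
drive_tool --targets '[0.001, 0, 0, 0, 0, 0, 0.6, 0.0018, 0, 0, 0, 0, 0, 0.6, 0.0018, 0, 0, 0, 0, 0, 0.6]'

```text
clock: 12.48
eef_pos: [567.0, -17.4, 181.7]
tcp_rot: [-3.139, 0.451, 1.764]
contact_force: [1.1, -4.7, -1.8]
opening: 0.667
```

```bash
python3 st.py
```

```text
t 12.48 up [68.093 -0.102 -0.283] lo [-71.907  -0.269  -0.378] ctr [-1.907 -0.186 -0.33 ] tilt [-0.002 -0.001  0.001] F_head [ 3.535  0.194 -3.678] tq [-0.356 -0.05   0.093] op 0.6670330355448234
```

Request:
drive_tool --targets '[0, 0, 0, 0, 0, 0, 0.72, 0, 0, 0, 0, 0, 0, 0.78, 0, 0, 0, 0, 0, 0, 0.85, 0, 0, 0, 0, 0, 0, 0.9, 0, 0, 0, 0, 0, 0, 0.9, 0, 0, -0.005, 0, 0, 0, 0.9, 0, 0, -0.015, 0, 0, 0, 0.9, 0, 0, -0.035, 0, 0, 0, 0.9, 0, 0, -0.065, 0, 0, 0, 0.9, 0, 0, -0.095, 0, 0, 0, 0.9, 0, 0, -0.12, 0, 0, 0, 0.9, 0, 0, -0.12, 0, 0, 0, 0.9]'

```text
clock: 13.48
eef_pos: [558.9, 36.8, 295.0]
tcp_rot: [3.135, 0.448, 1.761]
contact_force: [1.5, -0.5, 0.4]
opening: 0.899
```

Request:
drive_tool --targets '[0.03, -0.03, -0.03, 0, 0, 0, 0.9, 0.06, -0.06, -0.06, 0, 0, 0, 0.9, 0.09, -0.09, -0.08, 0, 0, 0, 0.9, 0.11, -0.12, -0.1, 0, 0, 0, 0.9, 0.13, -0.15, -0.1, 0, 0, 0, 0.9, 0.15, -0.17, -0.1, 0, 0, 0, 0.9, 0.15, -0.18, -0.1, 0, 0, 0, 0.9, 0.15, -0.18, -0.1, 0, 0, 0, 0.9]'

```text
clock: 14.15
eef_pos: [343.7, 175.7, 314.6]
tcp_rot: [-3.138, 0.449, 1.768]
contact_force: [0.5, -0.3, 0.8]
opening: 0.907
```

```bash
python3 - <<'E'
from rig import grab_frame,sense
import cv2,numpy as np
s=sense();print(s["clock"],s["eef_pos"],s["contact_force"])
f=grab_frame("top")["color"][150:225,215:335]; g=grab_frame("scene")["color"][150:235,205:325]
cv2.imwrite("pics/c5.png",np.vstack([cv2.resize(x,None,fx=4,fy=3.7,interpolation=cv2.INTER_CUBIC) for x in(f,g)]))
E
```

```text
14.15 [343.74769082 175.72597226 314.61655271] [ 0.48607364 -0.34398271  0.84780006]
```

View pics/c5.png

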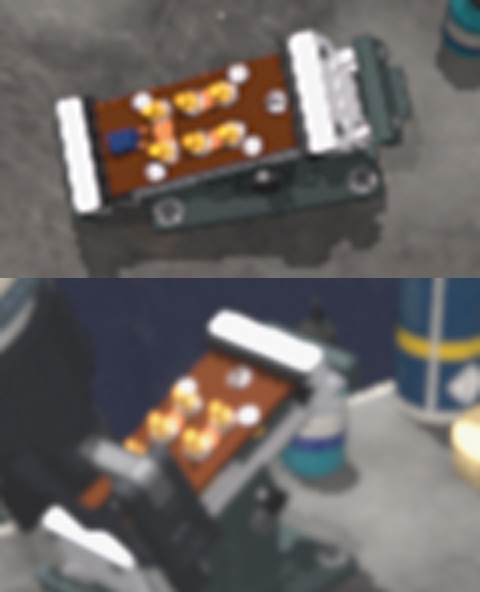

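The final view shows the board with both ends under the black lips. Its lower end is at x≈95–108 and its upper end at x≈295. It is centred across the jaws, and the gripper is clear.

```bash
python3 -c "
from rig import *
print(sign_off())"
```

```text
the job is handed in; nothing more can be done
None
```

The terminal board is seated in both grooves of the tilted vice, terminals up, and the gripper has let go and moved clear. I handed the job in at about 14 s of the 48 s allowed.

- **How it went:** I gripped the board by its side edges and pushed one end into the upper jaw until the jaws were an estimated 9 mm out. The highest reading I took along the slope was 16.5 N, well under the 40 N limit. I then lowered the other end behind the lower lip without contact and eased the board back until it stopped against both springs. The force on the tool was about 5 N when I opened the fingers.
- **Last checks:** The final top picture shows both ends under the black lips, with the board within about 2 mm of midway across the jaws. After release the force on the tool was about 1 N, which is sensor noise, and I saw no contact with anything else on the bench.
- **Less certain points:**
  - In the last scene view the gripper hid the lower end, so that end is confirmed only by the top picture and the contact forces.
  - The two cameras disagreed by about 4 mm in absolute position. I allowed for that by fitting small camera errors and by comparing the board directly with the jaws.

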